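# Fish the spirit level out of the boarded crate

### The job

The small spirit level has slipped into the wooden crate, half under the boards nailed on top. Take it gently (grip it with no more than 40 N and do not knock or force it against the top boards), tilt it and draw it out end first through the opening left by the missing board. Finish while still holding it, roughly horizontal with its flat side down, still, and at least 10 cm above the crate's top boards; leave the other things in and around the crate where they are.

Things in the scene. Friction and masses are not known exactly. Their poses are not given: they have to be found in the camera images.
- crate: Low wooden crate fixed to the table, outside 350 (x) x 240 (y) x 88 mm high; walls, floor and top boards 10 mm thick: inner floor 10 mm above the table, 68 mm free below the top boards, inside width 220 mm in y. Inner end walls at x = -215 and +115 mm. Origin on the table under the centre of the one opening in its top; x runs along the crate away from the robot, z up.
- opening (a point): Centre of the opening left by the missing top board, at the upper face of the boards (88 mm above the table). The opening spans the crate's x from -75 to +75 mm and the inside width (y -110 to +110 mm). Boards cover x from -225 to -75 mm (the robot's side) and from +75 to +125 mm.
- level: Aluminium spirit level with three vials, a plain bar 240 (x) x 40 (y) x 18 (z) mm, 0.15 to 0.3 kg, balanced at its middle, loose. Lies flat on the crate's floor, along the crate's x within 5 degrees, half under the robot-side boards; too long to be lifted out flat. Origin: centre of its underside; x towards its exposed end (tip), z up. Grip it by its two long edges, 40 mm apart, gripping with 40 N or less.
- boards: The three nailed top boards of the crate as one fixed part: upper face 88 mm, underside 78 mm above the table, plain square edges. Same origin and axes as the crate. The level must not press on them or knock against them with 25 N or more.
- level_tip (a point): Middle of the level's exposed end face, 120 mm along its x from the origin, 9 mm above the underside. It starts in the opening, 3 to 27 mm short of its far edge. At the opening's centre at least 50 mm are free on both sides of the bar.
- level_tail (a point): Middle of the level's covered end face, at -120 mm along its x, 9 mm above the underside; starts under the robot-side boards. The vials are spoilt if the two fingers together press on the level with over 100 N (a grip of about 50 N).
- tape: Bystander: grey tape measure 40 x 40 x 34 mm on the crate's floor, in the far corner of the opening on the crate's +y side. Origin: centre of its underside.
- offcut: Bystander: dark wooden offcut 45 x 36 x 24 mm on the crate's floor, in the far corner of the opening on the crate's -y side. Origin: centre of its underside.
- bottle_a: Bystander: green glass bottle, 60 mm across and 220 mm tall, on the table beyond the crate to the robot's right. Origin: centre of its foot.
- bottle_b: Bystander: green glass bottle, 60 mm across and 220 mm tall, on the table to the left of the crate. Origin: centre of its foot.
- tin: Bystander: empty steel tin, 90 mm across and 60 mm tall, on the table beyond the crate to the left. Origin: centre of its foot.
- drill: Bystander: cordless drill standing on its battery, about 75 x 150 mm and 200 mm tall, on the table to the right of the crate. Origin: centre of its foot.

How it is judged:
By the outcome, as a careful person would: the job done as asked, in the order asked, and still so for the second after the job is handed in, while the arm keeps its last pose, push and grip.
It also fails if it takes over 42 s, if anything falls off the work surface, if the arm or the gripper's body presses on something with over 40 N, if the wrist force passes 120 N, or if a joint passes its speed limit or range.

### The arm

A 6-joint arm with a two-finger parallel gripper is mounted at the origin on the work surface. World frame = base frame: x ahead of the robot, y to its left, z up, the work surface at z = 0. Lengths are in m, angles in rad, forces in N, time in s.
With the tool pointing down it reaches from about 0.375 to 0.9 m from the base axis. Payload 3.1 kg.
Tool frame: the origin (TCP) lies midway between the tips of the shut fingers; the grasp point (between the pads) lies 19 mm behind it; z points along the fingers, y is the line along which they close (so a half turn about z gives the same grasp; the last joint's range is limited). The gripper opens to 85 mm and grips with 20 to 120 N. Pads are 22 mm wide; open, the fingers measure 114 mm over their backs; the gripper's body (76 mm by 85 mm) begins 54 mm behind the grasp point. The pads swing forward as they close: fully open they stand 13 mm farther back than shut.
Start: joints at [-0.178, 0.527, 1.433, -0, 1.181, -0.178], TCP at [0.625, 0, 0.231] pointing down, gripper open.
Joint ranges: [-3.08, 3.08], [-0.75, 2.2], [0.22, 2.44], [-1.43, 4.57], [0, 2.65], [-2.85, 2.85]. Speed limits (rad/s): [2.79, 2.79, 3.14, 3.14, 3.14, 3.14].

### API

Orientations are given as a unit quaternion [x, y, z, w].
In Python, from station import manip gives the robot as it stands.
- The arm moves only by the tool step_arm, never from a script. Its argument "targets" is text: rows parted by semicolons, each of 4 numbers parted by spaces: the shift along the tool's x, y, z in mm, then the turn about the tool's z in degrees. A call has 1 to 12 rows; each row is the pose to reach, as a shift and turn from the pose commanded when the call began, along the tool's axes at that moment; what a row does not reach only later rows make up. A row lasts 1/10 s, in which the tool goes at most 50 mm and 8.59 degrees, less where a joint would pass 70% of its speed; a pose out of reach is approached as far as the arm can. A call with a gripper value outside its range is refused whole. "gripper" is the closure, from 0 (fully open) to 1 (shut), set as the call begins (left out, the last holds). The fingers move at their own pace and stop on an object; "squeeze" is the grip in N (left out, the last holds). Time passes only in rows, so rows that repeat a pose let the fingers close. It gives the time, the measured TCP pose, the force, the opening and the grip force at its end, in the units of the state.
- manip.sense(): the state, without advancing time (a new reading comes with each control period).
- manip.snapshot(name): name is "scene" or "side" or "wrist"; returns the picture (384x512x3 uint8, red, green, blue); there is no depth.
- manip.get_calibration(name): a dict with "fov_y" (degrees; the focal length in pixels is half the picture's height over the tangent of half this angle, whatever the lens; pixels are square), "cx", "cy" (the principal point, pixels), "k1" (the pictures are not rectified: a ray, as slopes to the right and down, at radius r is drawn at 1 + k1 r^2 times it, then the intrinsics apply), "extrinsics" (4x4, takes a point from camera to world coordinates); the wrist camera has in their place "tool_from_camera" (4x4, takes a point from camera to tool coordinates, whose origin is the TCP and whose axes are the flange's). Camera axes: x right, y down, z forward; pixel columns grow to the right and rows downward; lengths in m; the calibration is good to about 2 mm. A picture is of the moment at which its call begins: read the wrist's pose just before it. get_calibration takes no time and is no camera call.
- manip.sign_off(): hands the job in; it is judged then, once.
Trained networks look in the newest picture that a camera, given by its name, has taken for a name from the list of things; names that differ only in an ending like _2 or _b are one class to them, and where a whole thing is asked for, a point or a joint stands for the part that bears it (a point fixed in the world has none). Each returns a list of dicts, best first, with "p" (0 to 1); they miss things now and then, are a little off and sometimes report something else, mostly with a low value. They report only what shows in the picture. A call takes as long as a camera call.
- manip.recognise(camera, query): "position" ([column, row] in pixels, amid what is visible of it).
- manip.masks_of(camera, query): "pixels" (384x512 bool, what is visible of it) and "position" ([column, row] in pixels, amid what is visible of it).
- manip.mark_of(camera, query): "position" ([column, row] in pixels: a listed point, or the origin of a listed thing).
The state is a dict: "t": time; "q": joint angles; "qd": joint speeds; "tau": joint torques, N m; "tcp_pos": TCP position; "tool_rot": TCP orientation; "force": force on the tool from outside, world axes, zero at the start; "ft_torque": the same for the moment, N m; "finger_gap": opening from 0.0 (shut) to 1.0 (fully open); "gripper_force": force on a finger pad.
Only numpy, scipy, OpenCV 4.12 (cv2) and the standard library are available. Lean on these libraries where they do the work, as an engineer would, in place of code of your own. Each camera call takes 0.05 s, during which the arm holds its last target. There are 200 camera calls.

## Working session

There is one attempt and no reset: what is moved stays moved. The work goes in short steps, Python scripts to look and compute and a tool call to move; the robot and the scene stay as the last step left them, time stands still between calls to the robot, and variables do not carry over. Pictures are saved under pics/ and viewed, at most 10 in all, crops included, and the job is handed in when it is done.

Besides the shell and the picture viewer there is one more tool, called after "Emit:" in YAML: its name, and indented under it one key for each argument. step_arm: Moves the arm, as the interface text tells. Its arguments: {"type":"object","properties":{"targets":{"type":"string"},"gripper":{"type":"number"},"squeeze":{"type":"number"}},"required":["targets"]}

```bash
mkdir -p pics
cat > h.py <<'E'
import numpy as np, cv2
from station import manip
from scipy.spatial.transform import Rotation as R
def cal(n):
    c=manip.get_calibration(n); f=192/np.tan(np.radians(c['fov_y'])/2); return c,f
def extr(n,s=None):
    c,f=cal(n)
    if n!='wrist': return np.array(c['extrinsics'])
    s=s or manip.sense(); T=np.eye(4);T[:3,:3]=R.from_quat(s['tool_rot']).as_matrix();T[:3,3]=s['tcp_pos']
    return T@np.array(c['tool_from_camera'])
def ray(n,p,E):
    c,f=cal(n); d=np.array([(p[0]-c['cx'])/f,(p[1]-c['cy'])/f]); u=d.copy()
    for _ in range(30): u=d/(1+c['k1']*(u@u))
    return E[:3,3],E[:3,:3]@np.array([u[0],u[1],1])
def onz(n,p,z,E):
    o,d=ray(n,p,E); return o+d*(z-o[2])/d[2]
def proj(n,P,E):
    c,f=cal(n); q=np.linalg.inv(E)@np.append(P,1); u=q[:2]/q[2]; u=u*(1+c['k1']*(u@u)); return u*f+[c['cx'],c['cy']]
def snap(n,name=None):
    s=manip.sense(); im=manip.snapshot(n); E=extr(n,s)
    if name: cv2.imwrite('pics/'+name,im[:,:,::-1])
    return im,E
E
python3 - <<'E'
from h import *
ims=[]
zs={'level_tip':.019,'opening':.088,'level':.010,'tape':.01,'offcut':.01,'crate':0}
for n in ('scene','side','wrist'):
    im,E=snap(n,n+'0.png'); ims.append(im)
    print(n,'cam',E[:3,3].round(3))
    for k,z in zs.items():
        r=manip.mark_of(n,k)
        for a in r[:1]: print(k,round(a['p'],2),np.round(a['position']),onz(n,a['position'],z,E).round(4))
s=manip.sense(); print(s['tcp_pos'],R.from_quat(s['tool_rot']).as_matrix().round(3),s['force'],s['t'])
cv2.imwrite('pics/a.png',cv2.resize(np.vstack([np.hstack([ims[0],ims[1]]),np.hstack([ims[2],ims[2]*0])]),(800,600))[:,:,::-1])
E
```

```text
scene cam [1.913 0.133 1.215]
level_tip 0.83 [256. 216.] [ 0.6033 -0.0205  0.019 ]
opening 0.82 [265. 194.] [0.5508 0.0104 0.088 ]
level 0.69 [268. 207.] [0.5381 0.0205 0.01  ]
tape 0.44 [265. 213.] [0.5762 0.0112 0.01  ]
crate 0.85 [262. 209.] [ 0.5407 -0.0026  0.    ]
side cam [0.055 0.886 0.812]
level_tip 0.82 [239. 201.] [ 0.6131 -0.0258  0.019 ]
opening 0.69 [244. 194.] [0.5703 0.0163 0.088 ]
level 0.74 [267. 221.] [0.4943 0.0149 0.01  ]
tape 0.46 [220. 216.] [0.634  0.0585 0.01  ]
offcut 0.73 [259. 196.] [ 0.5729 -0.0873  0.01  ]
crate 0.68 [248. 213.] [ 0.5708 -0.0031  0.    ]
wrist cam [0.626 0.082 0.373]
level_tip 0.9 [250. 185.] [ 0.6106 -0.0282  0.019 ]
opening 0.7 [196. 172.] [0.5623 0.006  0.088 ]
level 0.97 [155. 145.] [0.4989 0.018  0.01  ]
tape 0.76 [274. 105.] [0.6387 0.0635 0.01  ]
offcut 0.67 [226. 233.] [ 0.5775 -0.0958  0.01  ]
crate 0.66 [210. 156.] [0.5607 0.0029 0.    ]
[6.24983277e-01 2.36767136e-06 2.31308982e-01] [[ 0.  1.  0.]
 [ 1. -0. -0.]
 [-0.  0. -1.]] [0.20012806 0.7525224  0.33388938] 1.05
```

View pics/a.png

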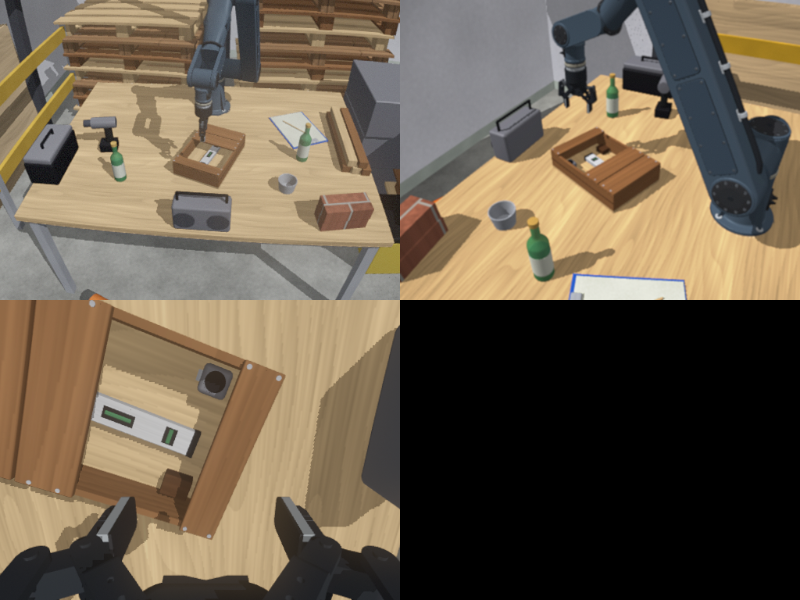

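Emit:
step_arm:
  targets: "-2 -20 0 -8; -4 -40 0 -16; -6 -68 0 -24; -6 -68 0 -32; -6 -68 0 -40; -6 -68 0 -48; -6 -68 0 -56; -6 -68 0 -64; -6 -68 0 -68; -6 -68 0 -68"
  gripper: 0
  squeeze: 20

```text
t: 2.05
tcp_pos: [0.557, -0.006, 0.2314]
tool_rot: [0.191, 0.982, 0.0, 0.0]
force: [-0.2, -0.2, -0.0]
finger_gap: 1.003
gripper_force: 0.0
```

Run:
```python
from h import *
im,E=snap('wrist','w1.png')
for k,z in {'level_tip':.019,'opening':.088,'level':.010,'tape':.01,'offcut':.01}.items():
    for a in manip.mark_of('wrist',k)[:1]: print(k,round(a['p'],2),np.round(a['position']),onz('wrist',a['position'],z,E).round(4))
m=manip.masks_of('wrist','level')[0]['pixels'].astype(np.uint8)
r=cv2.minAreaRect(cv2.findNonZero(m)); b=cv2.boxPoints(r); print(b.round())
print(np.array([onz('wrist',p,.028,E) for p in b]).round(4))
s=manip.sense(); print(s['tcp_pos'],R.from_quat(s['tool_rot']).as_matrix().round(3),s['q'],s['t'])
```

```text
level_tip 0.57 [262. 209.] [ 0.6125 -0.0284  0.019 ]
opening 0.62 [274. 175.] [0.559  0.0048 0.088 ]
level 0.83 [261. 105.] [0.4977 0.0158 0.01  ]
tape 0.62 [339. 198.] [0.638  0.0639 0.01  ]
offcut 0.63 [203. 204.] [ 0.5814 -0.0962  0.01  ]
[[243.  92.]
 [280.  92.]
 [280. 210.]
 [243. 210.]]
[[ 0.478   0.0038  0.028 ]
 [ 0.4927  0.0402  0.028 ]
 [ 0.6185 -0.0081  0.028 ]
 [ 0.6018 -0.0494  0.028 ]]
[ 0.55698757 -0.00597986  0.23133965] [[-0.927  0.375  0.   ]
 [ 0.375  0.927 -0.   ]
 [-0.     0.    -1.   ]] [-2.11354963e-01  4.35988543e-01  1.60491273e+00  3.00475664e-06
  1.10066535e+00 -1.39766109e+00] 2.4
```

View pics/w1.png

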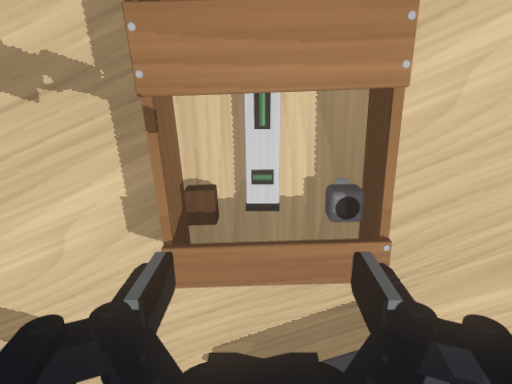

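Run:
```python
from h import *
E=extr('wrist'); s=manip.sense(); Rt=R.from_quat(s['tool_rot']).as_matrix(); t=np.array(s['tcp_pos'])
def P(p,z): w=onz('wrist',p,z,E); print(p,z,w.round(4),'tool mm',(1000*Rt.T@(w-t)).round(1))
for p in [(140,94),(408,87),(166,243),(390,240)]: P(p,.088)
for p in [(246,110),(246,204),(279,204),(279,110),(262,204)]: P(p,.028)
for p in [(218,224),(182,186),(327,220),(362,220)]: P(p,.03)
```

```text
(140, 94) 0.088 [ 0.4466 -0.0767  0.088 ] tool mm [  75.8 -107.   143.3]
(408, 87) 0.088 [0.529  0.1416 0.088 ] tool mm [ 81.3 126.3 143.3]
(166, 243) 0.088 [ 0.5847 -0.1241  0.088 ] tool mm [-70.  -99.1 143.3]
(390, 240) 0.088 [0.6675 0.0899 0.088 ] tool mm [-66.5 130.4 143.3]
(246, 110) 0.028 [ 4.96e-01 -4.00e-04  2.80e-02] tool mm [ 58.6 -17.7 203.3]
(246, 204) 0.028 [ 0.596 -0.043  0.028] tool mm [-50.  -19.7 203.3]
(279, 204) 0.028 [ 0.6108 -0.0065  0.028 ] tool mm [-50.   19.7 203.3]
(279, 110) 0.028 [0.5094 0.0326 0.028 ] tool mm [ 58.6  17.9 203.3]
(262, 204) 0.028 [ 0.6032 -0.0253  0.028 ] tool mm [-50.   -0.6 203.3]
(218, 224) 0.03 [ 0.6064 -0.0843  0.03  ] tool mm [-75.2 -54.  201.3]
(182, 186) 0.03 [ 0.5468 -0.1028  0.03  ] tool mm [-26.8 -93.6 201.3]
(327, 220) 0.03 [0.651 0.04  0.03 ] tool mm [-69.9  77.9 201.3]
(362, 220) 0.03 [0.6667 0.079  0.03  ] tool mm [-69.9 119.9 201.3]
```

Emit:
step_arm:
  targets: "15 0 0 0; 15 0 30 0; 15 0 60 0; 15 0 90 0; 15 0 120 0; 15 0 150 0; 15 0 170 0; 15 0 185 0; 15 0 200 0; 15 0 210 0; 15 0 218 0; 15 0 222 0"
  gripper: 0

```text
t: 3.6
tcp_pos: [0.5431, -0.0004, 0.0088]
tool_rot: [0.191, 0.982, -0.0, -0.0]
force: [-0.5, 0.4, 0.4]
finger_gap: 0.997
gripper_force: 0.0
```

Run:
```python
from h import *
im,E=snap('wrist','w2.png'); s=manip.sense();print(s['tcp_pos'],s['force'])
for a in manip.mark_of('wrist','level_tip')[:1]: print(a)
```

```text
[ 5.42895171e-01 -3.24387739e-04  8.60873606e-03] [-0.04071758  0.81138144 -0.19064788]
```

View pics/w2.png

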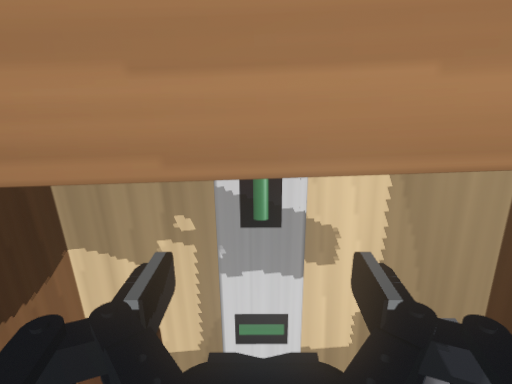

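Emit:
step_arm:
  targets: "0 0 0 0; 0 0 0 0; 0 0 0 0; 0 0 0 0; 0 0 0 0; 0 0 0 0; 0 0 0 0; 0 0 0 0"
  gripper: 1
  squeeze: 20

```text
t: 4.5
tcp_pos: [0.5434, -0.0004, 0.0099]
tool_rot: [0.191, 0.982, -0.0, 0.0]
force: [-0.5, 0.3, 4.9]
finger_gap: 0.462
gripper_force: 21.6
```

Emit:
step_arm:
  targets: "0 0 -5 0; 0 0 -10 0; 0 0 -15 0; 0 0 -20 0; 0 0 -20 0; 0 0 -20 0"

```text
t: 5.1
tcp_pos: [0.5431, -0.0004, 0.0295]
tool_rot: [0.191, 0.982, -0.0, 0.0]
force: [-0.7, -0.7, -3.0]
finger_gap: 0.467
gripper_force: 20.7
```

Run:
```python
from h import *
im,E=snap('wrist'); im2,E2=snap('side');s=manip.sense();print(s['tcp_pos'],s['force'],s['ft_torque'],s['finger_gap'],s['gripper_force'])
p=proj('side',np.array(s['tcp_pos']),E2).astype(int); print(p)
c=im2[p[1]-75:p[1]+55,p[0]-80:p[0]+80]
c=cv2.resize(c,(480,390),interpolation=cv2.INTER_CUBIC)
cv2.imwrite('pics/l1.png',np.hstack([c,cv2.resize(im,(320,390))])[:,:,::-1])
```

```text
[ 5.42931234e-01 -3.16911669e-04  2.92008673e-02] [-1.10558777 -0.19698504 -3.01861474] [-0.02048995 -0.03720104 -0.01710465] 0.46550874739040166 20.663000643253326
[254 208]
```

View pics/l1.png

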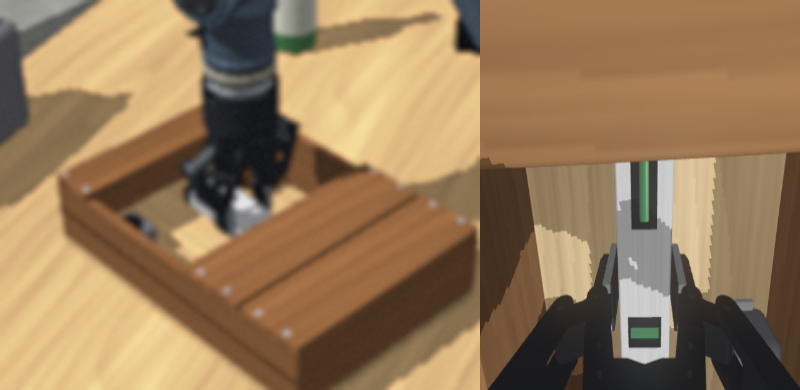

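```bash
cat >> h.py <<'E'
def tilt(W=40.):
    """slope of level's top face in tool frame from its width in the wrist picture; tip-up positive"""
    manip.snapshot('wrist'); m=manip.masks_of('wrist','level')
    if not m: print('no mask'); return
    m=m[0]['pixels']; c,_=cal('wrist'); T=np.array(c['tool_from_camera']); pts=[]
    for r in np.where(m.sum(1)>20)[0]:
        x=np.where(m[r])[0]; 
        a=ray('wrist',(x[0]-.5,r),T); b=ray('wrist',(x[-1]+.5,r),T)
        k=W/1000/(b[1][1]-a[1][1]); pts.append(1000*(a[0]+k*(a[1]+b[1])/2))
    p=np.array(pts); k=np.ones(len(p),bool)
    for _ in range(4):
        f=np.polyfit(p[k,0],p[k,2],1); e=abs(np.polyval(f,p[:,0])-p[:,2]); k=e<max(1.5,2*np.median(e))
    print('rows',k.sum(),len(k),'tool x',p[k,0].min().round(),p[k,0].max().round(),'tilt',np.degrees(np.arctan(f[0])).round(1),'z at x=0',f[1].round(1),'fit err',e[k].mean().round(2))
    s=manip.sense(); print(s['t'],np.round(s['tcp_pos'],4),np.round(s['force'],1),np.round(s['ft_torque'],3),s['finger_gap'],s['gripper_force'])
E
python3 -c "
from h import *
tilt()"
```

```text
rows 151 197 tool x -49.0 51.0 tilt -1.4 z at x=0 -14.5 fit err 0.61
5.3 [ 5.429e-01 -3.000e-04  2.910e-02] [-0.4  0.2 -3.1] [-0.052 -0.094  0.019] 0.461929259891905 20.663422644138336
```

Emit:
step_arm:
  targets: "0 0 0 0; 0 0 0 0; 0 0 0 0"
  gripper: 0.6

```text
t: 5.6
tcp_pos: [0.543, -0.0003, 0.0292]
tool_rot: [0.191, 0.982, 0.0, -0.0]
force: [0.2, -0.3, -2.4]
finger_gap: 0.464
gripper_force: 20.7
```

Emit:
step_arm:
  targets: "0 0 0 0; 0 0 0 0; 0 0 0 0"
  gripper: 0.56

```text
t: 5.9
tcp_pos: [0.5431, -0.0004, 0.0293]
tool_rot: [0.191, 0.982, -0.0, -0.0]
force: [-0.3, -0.0, -3.4]
finger_gap: 0.464
gripper_force: 20.7
```

Emit:
step_arm:
  targets: "0 0 0 0; 0 0 0 0"
  gripper: 0.543

```text
t: 6.1
tcp_pos: [0.5431, -0.0003, 0.0293]
tool_rot: [0.191, 0.982, 0.0, -0.0]
force: [0.0, -0.1, -3.4]
finger_gap: 0.463
gripper_force: 20.7
```

Emit:
step_arm:
  targets: "0 0 0 0; 0 0 0 0"
  gripper: 0.538

```text
t: 6.3
tcp_pos: [0.5431, -0.0003, 0.0293]
tool_rot: [0.191, 0.982, -0.0, -0.0]
force: [-0.2, 0.5, -2.6]
finger_gap: 0.465
gripper_force: 20.7
```

Emit:
step_arm:
  targets: "0 0 0 0; 0 0 0 0"
  gripper: 0.533

```text
t: 6.5
tcp_pos: [0.5429, -0.0003, 0.0293]
tool_rot: [0.191, 0.982, -0.0, -0.0]
force: [1.1, -0.0, -1.9]
finger_gap: 0.468
gripper_force: 4.3
```

Emit:
step_arm:
  targets: "0 0 0 0; 0 0 0 0"
  gripper: 0.529

```text
t: 6.7
tcp_pos: [0.5434, -0.0004, 0.0296]
tool_rot: [0.191, 0.982, 0.0, 0.0]
force: [0.2, 0.0, -0.3]
finger_gap: 0.469
gripper_force: 0.0
```

Emit:
step_arm:
  targets: "0 0 0 0; 0 0 5 0; 0 0 10 0; 0 0 15 0; 0 0 18 0; 0 0 18 0; 0 0 18 0"
  gripper: 0.45

```text
t: 7.4
tcp_pos: [0.543, -0.0003, 0.0111]
tool_rot: [0.191, 0.982, -0.0, -0.0]
force: [0.2, 0.9, -0.8]
finger_gap: 0.552
gripper_force: 0.0
```

```bash
python3 -c "
from h import *
tilt()"
```

```text
rows 153 180 tool x -50.0 44.0 tilt -0.2 z at x=0 -13.5 fit err 0.59
7.5 [ 5.431e-01 -4.000e-04  1.140e-02] [-0.3  0.   0. ] [ 0.001  0.005 -0.012] 0.5509206048316304 0.0
```

Emit:
step_arm:
  targets: "0 0 0 0; 0 0 0 0; 0 0 0 0; 0 0 0 0"
  gripper: 0.535

```text
t: 7.9
tcp_pos: [0.5432, -0.0004, 0.0115]
tool_rot: [0.191, 0.982, -0.0, 0.0]
force: [0.1, -0.7, 1.3]
finger_gap: 0.467
gripper_force: 6.9
```

Emit:
step_arm:
  targets: "0 0 -4 0; 0 0 -8 0; 0 0 -12 0; 0 0 -16 0; 0 0 -20 0; 0 0 -20 0"

```text
t: 8.5
tcp_pos: [0.5435, -0.0004, 0.032]
tool_rot: [0.191, 0.982, -0.0, 0.001]
force: [0.3, -0.1, -2.2]
finger_gap: 0.469
gripper_force: 6.7
```

```bash
python3 -c "
from h import *
tilt()"
```

```text
rows 171 201 tool x -49.0 52.0 tilt 5.7 z at x=0 -11.1 fit err 0.91
8.6 [ 5.435e-01 -4.000e-04  3.160e-02] [ 1.3  0.1 -2.1] [ 0.009 -0.049  0.01 ] 0.46701404100422444 6.728478223085403
```

Emit:
step_arm:
  targets: "0 0 -4 0; 0 0 -8 0; 0 0 -12 0; 0 0 -16 0; 0 0 -20 0; 0 0 -24 0; 0 0 -28 0; 0 0 -32 0; 0 0 -32 0"

```text
t: 9.5
tcp_pos: [0.5435, -0.0005, 0.064]
tool_rot: [0.191, 0.982, -0.0, 0.001]
force: [-0.2, 0.3, -2.3]
finger_gap: 0.466
gripper_force: 6.6
```

```bash
python3 -c "
from h import *
tilt()"
```

```text
rows 160 219 tool x -41.0 51.0 tilt 15.4 z at x=0 -11.3 fit err 0.6
9.6 [ 5.436e-01 -5.000e-04  6.360e-02] [ 1.1  0.5 -2.4] [-0.053 -0.073 -0.006] 0.4683608748481303 6.681828573346138
```

Emit:
step_arm:
  targets: "-6 0 -5 0; -12 0 -10 0; -18 0 -15 0; -24 0 -20 0; -30 0 -25 0; -36 0 -30 0; -42 0 -35 0; -48 0 -40 0; -54 0 -44 0; -60 0 -48 0; -60 0 -48 0"

```text
t: 10.7
tcp_pos: [0.6005, -0.0235, 0.1121]
tool_rot: [0.191, 0.982, -0.0, 0.002]
force: [-0.6, -0.3, -1.8]
finger_gap: 0.465
gripper_force: 6.6
```

```bash
python3 -c "
from h import *
tilt()
im2,E2=snap('side');s=manip.sense()
p=proj('side',np.array(s['tcp_pos']),E2).astype(int)
c=cv2.resize(im2[p[1]-60:p[1]+70,p[0]-80:p[0]+80],(480,390),interpolation=cv2.INTER_CUBIC)
im,E=snap('wrist')
cv2.imwrite('pics/l2.png',np.hstack([c,cv2.resize(im,(320,390))])[:,:,::-1])
"
```

```text
rows 292 355 tool x -30.0 133.0 tilt 36.8 z at x=0 -9.2 fit err 1.31
10.8 [ 0.5993 -0.023   0.1116] [ 1.3  0.3 -1.6] [-0.041 -0.116  0.021] 0.4692949431812998 6.710380241274834
```

View pics/l2.png

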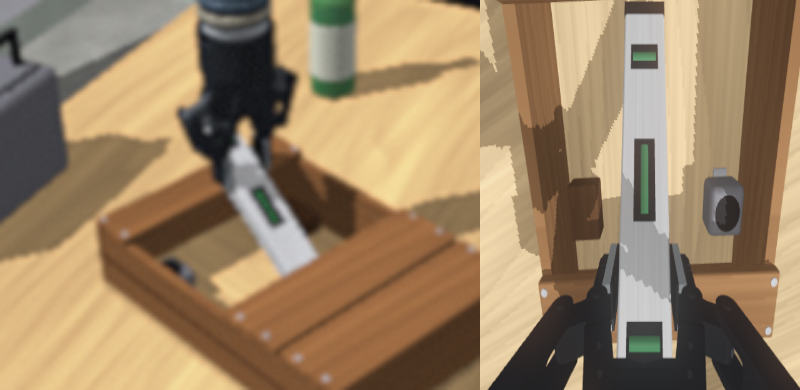

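Emit:
step_arm:
  targets: "-4 0 -5 0; -8 0 -10 0; -9 0 -15 0; -10 0 -20 0; -10 0 -25 0; -10 0 -28 0; -10 0 -28 0"

```text
t: 11.6
tcp_pos: [0.6084, -0.0266, 0.1401]
tool_rot: [0.191, 0.982, -0.0, 0.001]
force: [0.5, -0.1, -1.3]
finger_gap: 0.469
gripper_force: 6.8
```

Emit:
step_arm:
  targets: "0 0 0 0; 0 0 0 0; 0 0 0 0"
  gripper: 1
  squeeze: 25

```text
t: 11.9
tcp_pos: [0.6088, -0.0268, 0.1398]
tool_rot: [0.191, 0.982, -0.0, 0.001]
force: [1.6, -0.9, 1.0]
finger_gap: 0.461
gripper_force: 26.3
```

```bash
python3 -c "
from h import *
tilt()
for a in manip.mark_of('wrist','level_tail')[:1]: print(a, onz('wrist',a['position'],.02,extr('wrist')))
im2,E2=snap('side');s=manip.sense()
p=proj('side',np.array(s['tcp_pos']),E2).astype(int)
c=cv2.resize(im2[p[1]-60:p[1]+70,p[0]-80:p[0]+80],(480,390),interpolation=cv2.INTER_CUBIC)
im,E=snap('wrist')
cv2.imwrite('pics/l3.png',np.hstack([c,cv2.resize(im,(320,390))])[:,:,::-1])
"
```

```text
rows 246 301 tool x -27.0 104.0 tilt 50.6 z at x=0 -5.8 fit err 1.48
12.0 [ 0.6088 -0.0268  0.1398] [ 1.2 -0.2  1.6] [-0.121 -0.228 -0.019] 0.4610102596005506 26.39300286769867
{'position': [263.7, 65.4], 'p': 0.9} [0.51883767 0.0108298  0.02      ]
```

View pics/l3.png

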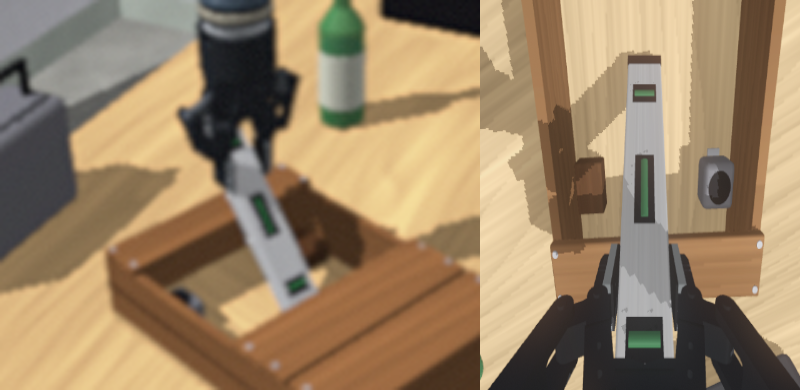

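Emit:
step_arm:
  targets: "0 0 -8 0; 0 0 -18 0; 0 0 -28 0; 0 0 -38 0; 0 0 -48 0; 0 0 -58 0; 0 0 -68 0; 0 0 -78 0; 0 0 -88 0; 0 0 -98 0; 0 0 -105 0; 0 0 -105 0"

```text
t: 13.35
tcp_pos: [0.6088, -0.0267, 0.2457]
tool_rot: [0.191, 0.982, -0.0, 0.001]
force: [0.3, -0.6, -3.2]
finger_gap: 0.459
gripper_force: 26.1
```

```bash
python3 -c "
from h import *
tilt()"
```

```text
rows 251 300 tool x -27.0 102.0 tilt 51.0 z at x=0 -5.7 fit err 1.61
13.45 [ 0.6078 -0.0266  0.2442] [-0.4  0.2 -3.6] [-0.015 -0.102  0.012] 0.46326658237355983 26.088640093803406
```

Emit:
step_arm:
  targets: "6 0 0 0; 18 0 0 0; 32 0 0 0; 46 0 0 0; 60 0 0 0; 74 0 0 0; 86 0 0 0; 95 0 0 0; 95 0 6 0; 95 0 12 0; 95 0 18 0; 95 0 18 0"

```text
t: 14.65
tcp_pos: [0.5197, 0.0089, 0.225]
tool_rot: [0.191, 0.982, -0.0, -0.001]
force: [-0.3, 1.1, -3.6]
finger_gap: 0.461
gripper_force: 26.1
```

Emit:
step_arm:
  targets: "0 0 3 0; 0 0 6 0; 0 0 8 0; 0 0 10 0; 0 0 10 0"

```text
t: 15.15
tcp_pos: [0.5211, 0.0086, 0.2172]
tool_rot: [0.191, 0.982, -0.0, 0.001]
force: [2.1, -0.5, 1.5]
finger_gap: 0.458
gripper_force: 26.6
```

```bash
python3 -c "
from h import *
tilt()"
```

```text
rows 242 302 tool x -27.0 105.0 tilt 50.2 z at x=0 -6.6 fit err 1.51
15.25 [0.521  0.0086 0.2172] [ 1.6 -0.6  2.9] [-0.214 -0.041  0.047] 0.4621025562369592 26.57831847667694
```

Emit:
step_arm:
  targets: "0 0 0 0; 0 0 0 0; -6 0 5 0; -12 0 10 0; -17 0 15 0; -22 0 20 0; -27 0 26 0; -32 0 32 0; -36 0 38 0; -41 0 45 0; -41 0 45 0"
  gripper: 0.535
  squeeze: 20

```text
t: 16.35
tcp_pos: [0.5575, -0.0064, 0.1698]
tool_rot: [0.191, 0.982, 0.0, -0.001]
force: [0.3, 0.1, -1.1]
finger_gap: 0.467
gripper_force: 9.1
```

```bash
python3 -c "
from h import *
tilt()"
```

```text
rows 301 357 tool x -37.0 128.0 tilt 28.2 z at x=0 -7.8 fit err 0.76
16.45 [ 0.5571 -0.0061  0.1706] [ 0.   0.1 -2.8] [-0.018 -0.095 -0.013] 0.4673145704743219 9.013482928276062
```

Emit:
step_arm:
  targets: "-3 0 5 0; -5 0 10 0; -9 0 17 0; -12 0 23 0; -14 0 30 0; -17 0 38 0; -19 0 45 0; -21 0 52 0; -22 0 60 0; -23 0 66 0; -24 0 72 0; -24 0 72 0"

```text
t: 17.65
tcp_pos: [0.5794, -0.0152, 0.0983]
tool_rot: [0.191, 0.982, 0.0, -0.001]
force: [0.3, -0.1, -1.8]
finger_gap: 0.467
gripper_force: 8.6
```

```bash
python3 -c "
from h import *
tilt()
im2,E2=snap('side');s=manip.sense()
p=proj('side',np.array(s['tcp_pos']),E2).astype(int)
c=cv2.resize(im2[p[1]-60:p[1]+70,p[0]-80:p[0]+80],(480,390),interpolation=cv2.INTER_CUBIC)
im,E=snap('wrist')
cv2.imwrite('pics/l4.png',np.hstack([c,cv2.resize(im,(320,390))])[:,:,::-1])
"
```

```text
rows 292 357 tool x -53.0 112.0 tilt 1.0 z at x=0 -8.7 fit err 0.58
17.75 [ 0.5796 -0.0151  0.099 ] [ 0.2 -0.  -2.3] [-0.027  0.051  0.043] 0.46330209287220303 8.598530888557434
```

View pics/l4.png

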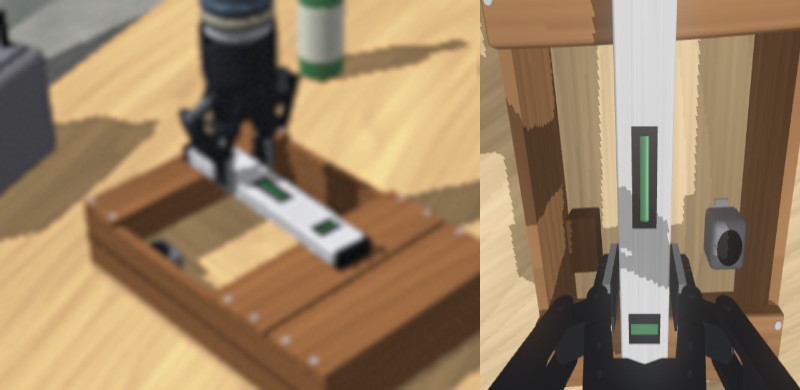

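Emit:
step_arm:
  targets: "0 0 3 0; 0 0 6 0; 0 0 9 0; 0 0 10 0; 0 0 10 0"

```text
t: 18.35
tcp_pos: [0.5815, -0.0157, 0.0918]
tool_rot: [0.191, 0.982, -0.0, 0.002]
force: [-2.5, -0.3, 12.1]
finger_gap: 0.464
gripper_force: 10.9
```

Emit:
step_arm:
  targets: "0 0 0 0; 0 0 0 0; 0 0 0 0; 0 0 0 0"
  gripper: 1
  squeeze: 32

```text
t: 18.75
tcp_pos: [0.5815, -0.0157, 0.0919]
tool_rot: [0.191, 0.982, -0.0, 0.002]
force: [-2.4, 0.7, 12.8]
finger_gap: 0.462
gripper_force: 32.1
```

```bash
python3 -c "
from h import *
tilt()"
```

```text
rows 289 356 tool x -56.0 112.0 tilt -0.9 z at x=0 -9.5 fit err 0.68
18.85 [ 0.5815 -0.0157  0.0919] [-2.6 -1.  12.7] [0.016 0.373 0.025] 0.4590019596615658 32.12674856185913
```

Emit:
step_arm:
  targets: "0 0 -4 0; 0 0 -10 0; 0 0 -20 0; 0 0 -35 0; 0 0 -50 0; 0 0 -65 0; 0 0 -80 0; 0 0 -95 0; 0 0 -110 0; 0 0 -125 0; 0 0 -138 0; 0 0 -146 0"

```text
t: 20.05
tcp_pos: [0.5804, -0.0154, 0.2366]
tool_rot: [0.191, 0.982, -0.0, 0.001]
force: [0.8, -0.1, -3.3]
finger_gap: 0.459
gripper_force: 33.2
```

Emit:
step_arm:
  targets: "0 0 -2 0; 0 0 -4 0; 0 0 -4 0; 0 0 -4 0; 0 0 -4 0; 0 0 -4 0; 0 0 -4 0; 0 0 -4 0; 0 0 -4 0"

```text
t: 20.95
tcp_pos: [0.5802, -0.0153, 0.2393]
tool_rot: [0.191, 0.982, -0.0, 0.0]
force: [-0.0, -0.2, -3.1]
finger_gap: 0.463
gripper_force: 33.2
```

```bash
python3 -c "
from h import *
tilt()
tilt()
im2,E2=snap('side');s=manip.sense()
p=proj('side',np.array(s['tcp_pos']),E2).astype(int)
c=cv2.resize(im2[p[1]-60:p[1]+110,p[0]-80:p[0]+80],(480,510),interpolation=cv2.INTER_CUBIC)
im,E=snap('wrist')
cv2.imwrite('pics/l5.png',np.hstack([c,cv2.resize(im,(320,510))])[:,:,::-1])
"
```

```text
rows 288 356 tool x -56.0 112.0 tilt -0.6 z at x=0 -9.5 fit err 0.61
21.05 [ 0.5802 -0.0153  0.2393] [-0.7 -0.4 -3.6] [-0.062 -0.102  0.007] 0.4558785611474927 33.16836655139923
rows 295 356 tool x -53.0 112.0 tilt -0.2 z at x=0 -9.4 fit err 0.61
21.15 [ 0.5802 -0.0154  0.2393] [ 0.6  0.2 -2.9] [-0.073 -0.105  0.007] 0.45479248734815086 33.16788733005524
```

View pics/l5.png

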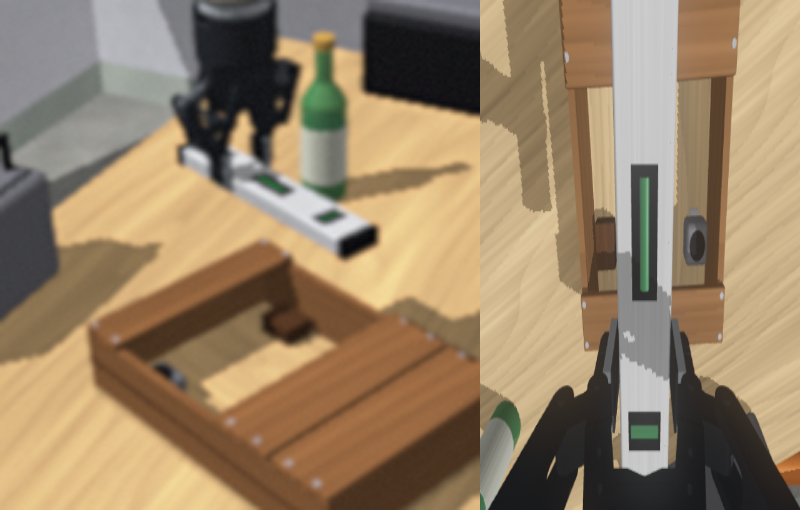

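The level is held flat and still, about 15 cm above the boards. The tape and offcut have not moved.

```bash
python3 -c "
from station import manip
print(manip.sign_off())"
```

```text
the job is handed in; nothing more can be done
None
```

The level is out of the crate and the job is handed in: it is held flat and still with a 33 N grip, about 15 cm above the top boards, at 21 s. Early on, a grip test let it slip about 2 cm back onto the crate floor. I later rested it on the top boards to level it, pressing with about 15 N in total.

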